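# Key the transmitter and ease the lever back

### The arm

A 6-joint arm with a two-finger parallel gripper is mounted at the origin on the work surface. World frame = base frame: x ahead of the robot, y to its left, z up, the work surface at z = 0. Lengths are in m, angles in rad, forces in N, time in s.
With the tool pointing down it reaches from about 0.375 to 0.9 m from the base axis. Payload 3.1 kg.
Tool frame: the origin (TCP) lies at the very end of the fingers, on their centre line; the grasp point (between the pads) lies 19 mm behind it (tcp_to_grasp is the distance from the TCP to the grasp point, in m); z points along the fingers, y is the direction in which the jaws open and shut (so a half turn about z gives the same grasp; the last joint's range is limited). The gripper opens to 85 mm and grips with 20 to 120 N. Pads are 22 mm wide; open, the fingers measure 114 mm over their backs; the gripper's body (76 mm by 85 mm) begins 54 mm behind the grasp point. The pads swing forward as they close: fully open they stand 13 mm farther back than shut.
Start: joints at [-1.417, 0.527, 1.433, -0, 1.181, -0.178], TCP at [0.204, -0.591, 0.206] pointing down, gripper open.
Joint ranges: [-3.08, 3.08], [-0.75, 2.2], [0.22, 2.44], [-1.43, 4.57], [0, 2.65], [-2.85, 2.85]. Speed limits (rad/s): [2.79, 2.79, 3.14, 3.14, 3.14, 3.14].

### API

Orientations are given as a unit quaternion [x, y, z, w].
In Python, from station import sense, snapshot, camera_info, sign_off, tcp_to_grasp gives the robot as it stands.
- The arm moves only by the shell command python3 -m inch 'ROWS' [FORCE]. ROWS is JSON, a list of rows, each a list of 3 entries, a list of its own where there are three numbers: the closure, from -1 (fully open) to 1 (shut), so that 0 is half open, then the shift along the tool's x, y, z normalised to -1 to 1, where 1 is 10 cm, then the turn, a rotation vector about the tool's x, y, z normalised to -1 to 1, where 1 is 360 degrees. In form: [[jaw, [dx, dy, dz], [ax, ay, az]], ...]. A call has 1 to 20 rows; each row is the pose to reach, as a shift and turn from the pose commanded when the call began, along the tool's axes at that moment, turning the shorter way round; what a row does not reach only later rows make up. A row lasts 1/10 s, in which the tool goes at most 50 mm and 8.59 degrees, less where a joint would pass 70% of its speed; a pose out of reach is approached as far as the arm can. A call with a number of a shift or a turn outside -1 to 1 is refused whole. A call with a gripper value outside its range is refused whole. The fingers move at their own pace and stop on an object; FORCE is the grip in N (left out, the last holds). Time passes only in rows, so rows that repeat a pose let the fingers close. It gives the time, the measured TCP pose, the force and the opening at its end, in the units of the state.
- sense(): the state, without advancing time (a new reading comes with each control period).
- snapshot(name): name is "side" or "top"; returns (picture, depth): 420x560x3 uint8, blue, green, red; 420x560 float32, m along the optical axis (not along the pixel's ray), 0 where there is no reading.
- camera_info(name): a dict with "K" (3x3 intrinsics, pixels), "origin" and "orientation" of the camera in the world. Camera axes: x right, y down, z forward; pixel columns grow to the right and rows downward; lengths in m; the calibration is good to about 2 mm. A picture is of the moment at which its call begins. camera_info takes no time and is no camera call.
- sign_off(): hands the job in, once; it reports no verdict.
The state is a dict: "t": time; "q": joint angles; "qd": joint speeds; "tau": joint torques, N m; "tcp_pos": TCP position; "tool_rot": TCP orientation; "force": force on the tool from outside, world axes, zero at the start; "ft_torque": the same for the moment, N m; "finger_gap": opening from 0.0 (shut) to 1.0 (fully open).
Only numpy, scipy, OpenCV 4.12 (cv2) and the standard library are available. Lean on these libraries where they do the work, as an engineer would, in place of code of your own. Each camera call takes 0.05 s, during which the arm holds its last target.

### The job

Of the three spring-loaded lever switches on the desk, take the one whose base carries the amber glass jewel: press its lever all the way down from above, keep it down for a second, then ease it back up to its rest slowly, over two seconds or more, staying on the lever so that it never snaps up by itself. Leave the other two levers alone, and finish clear of everything.

Things in the scene. Friction and masses are not known exactly. Their poses are not given: they have to be found in the camera images.
- amber_lever (a joint): Lever of the switch to use, the one with an amber glass jewel (25 mm wide, brass rim) on its base just beyond the hinge. Cast base 190 x 76 mm, chrome lever hinged at the far end, black square pad at the lever's near (robot) end. Value 0 rad: at rest, raised 0.35 rad (20 degrees) by its spring; grows as it is pressed, to 0.40 rad at the bottom stop. The spring pushes back at the pad with about 3 N at rest and 7 N at the bottom; let go, it snaps up.
- amber_pad (a point): Centre of the upper face of that lever's black pad (46 mm along the lever, 50 mm wide): the place to press. 130 mm from the hinge; 98 mm above the desk at rest, 47 mm fully pressed, when it has also moved 11 mm level, away from the hinge. x axis: along the lever to the hinge; z axis: out of the pad's face (0.35 rad off vertical at rest). No switch stands above 110 mm.
- green_lever (a joint): Lever of the like switch with a green glass jewel on its base: leave alone. Value as for amber_lever.
- brass_lever (a joint): Lever of the like switch with a brass antenna connector in place of a jewel: leave alone. Value as for amber_lever.

How it is judged:
By the outcome, as a careful person would: the job done as asked, in the order asked, and still so for the second after the job is handed in, with the robot touching nothing.
It also fails if it takes over 38 s, if anything falls off the work surface, if the arm or the gripper's body presses on something with over 40 N, if the wrist force passes 120 N, or if a joint passes its speed limit or range.

## Working session

There is one attempt and no reset: what is moved stays moved. The work goes in short steps, Python scripts to look and compute and a shell command to move; the robot and the scene stay as the last step left them, time stands still between calls to the robot, and variables do not carry over. Pictures are saved under pics/ and viewed, and the job is handed in when it is done.

```bash
mkdir -p pics; python3 - <<'E'
from station import *
import cv2
print(sense()); print(tcp_to_grasp)
for n in("side","top"):
    p,d=snapshot(n); cv2.imwrite(f"pics/{n}0.png",p); 
    import numpy as np; np.save(f"pics/{n}0.npy",d); print(n,camera_info(n))
E
```

```text
{'t': 0.0, 'q': array([-1.41649288e+00,  5.28434963e-01,  1.43390332e+00, -3.80605168e-05,
        1.18136504e+00, -1.78486149e-01]), 'qd': array([ 0.00042367, -0.00168881,  0.00175054, -0.00113536,  0.00113654,
       -0.00011304]), 'tau': array([-4.65613684e-04, -4.42351842e+01, -1.78028280e+01, -2.87577777e-04,
        8.45984003e-03,  1.83851419e-06]), 'tcp_pos': array([ 0.20408201, -0.58993767,  0.2050525 ]), 'tool_rot': array([ 9.86186548e-01,  1.65635076e-01, -4.83630725e-06, -1.05547285e-03]), 'force': array([ 0.14102751, -0.02266687,  0.31379421]), 'ft_torque': array([0.01984614, 0.01873939, 0.05426728]), 'finger_gap': 1.0046436295897452}
0.0187
side {'K': array([[436.93195959,   0.        , 277.42819633],
       [  0.        , 436.93195959, 206.5065361 ],
       [  0.        ,   0.        ,   1.        ]]), 'origin': array([0.23870365, 0.64817952, 0.75715784]), 'orientation': array([-0.21915373,  0.88443104, -0.39932044,  0.10147201])}
top {'K': array([[385.53840811,   0.        , 286.89365093],
       [  0.        , 385.53840811, 210.78727572],
       [  0.        ,   0.        ,   1.        ]]), 'origin': array([0.46195906, 0.01093676, 0.95339046]), 'orientation': array([ 0.70824867, -0.70262634,  0.04824725, -0.04870575])}
```

View pics/top0.png

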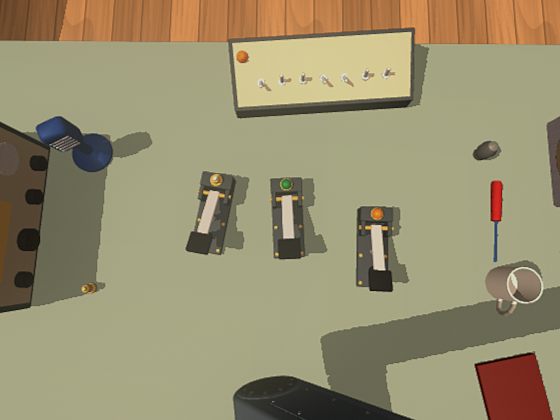

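View pics/side0.png

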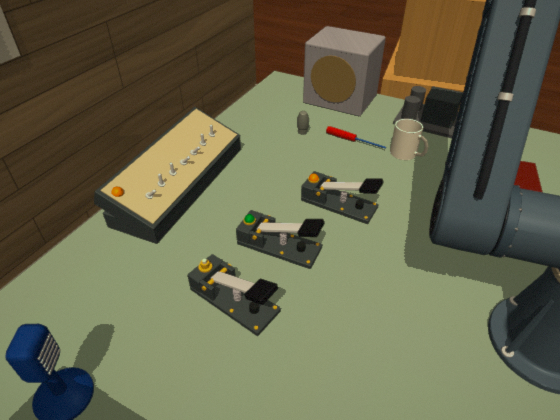

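The top view shows three switches. The brass connector is at (216,180), the green jewel at (286,184) and the amber jewel at (377,214), with the amber pad at about (380,280). Next I'll zoom in and measure.

```bash
cat > h.py <<'E'
import numpy as np
from scipy.spatial.transform import Rotation as R
from station import *
def cloud(n,d):
    c=camera_info(n);K=c["K"];v,u=np.mgrid[:420,:560]
    P=np.stack([(u-K[0,2])/K[0,0]*d,(v-K[1,2])/K[1,1]*d,d],-1)
    return P@R.from_quat(c["orientation"]).as_matrix().T+c["origin"]
E
python3 - <<'E'
from h import *
import cv2
for n,(u0,u1,v0,v1) in {"top":(340,410,195,300),"side":(290,400,160,230)}.items():
    p=cv2.imread(f"pics/{n}0.png");d=np.load(f"pics/{n}0.npy");P=cloud(n,d)
    cv2.imwrite(f"pics/{n}z.png",cv2.resize(p[v0:v1,u0:u1],None,fx=5,fy=5,interpolation=cv2.INTER_CUBIC))
    hsv=cv2.cvtColor(p,cv2.COLOR_BGR2HSV)
    S=np.zeros(p.shape[:2],bool);S[v0:v1,u0:u1]=1
    X=P[...,0];Z=P[...,2]
    m=S&(p.max(2)<60)&(Z>0.07)&(Z<.115)
    k,l,st,ce=cv2.connectedComponentsWithStats(m.astype(np.uint8));
    m=l==1+np.argmax(st[1:,4])
    q=P[m];print(n,"pad",m.sum(),q.mean(0),q.min(0),q.max(0))
    A=np.c_[q[:,:2],np.ones(len(q))];f=np.linalg.lstsq(A,q[:,2],rcond=None)[0];print("plane",f,"res",np.std(A@f-q[:,2]))
    v,u=np.nonzero(m);print("rect px",u.min(),u.max(),v.min(),v.max(), cv2.minAreaRect((q[:,:2]*1000).astype(np.float32)))
    j=S&(hsv[...,1]>170)&(hsv[...,2]>140)&(abs(hsv[...,0].astype(int)-12)<10)
    k,l,st,ce=cv2.connectedComponentsWithStats(j.astype(np.uint8));j=l==1+np.argmax(st[1:,4])
    print("jewel",j.sum(),P[j].mean(0))
    w=S&(p.min(2)>120)&(hsv[...,1]<70)&(Z>.05)&(Z<.11)
    print("lever",w.sum(),P[w].mean(0)); qq=P[w][:,:2]; print(cv2.fitLine(qq.astype(np.float32),cv2.DIST_HUBER,0,.01,.01).ravel())
E
```

```text
top pad 462 [ 0.42830244 -0.1924783   0.09831253] [ 0.40529739 -0.21804343  0.08681595] [ 0.45062296 -0.16786744  0.108126  ]
plane [-3.14084585e-01  3.46768296e-05  2.32842397e-01] res 0.002036993357135758
rect px 368 392 270 291 ((428.80322265625, -192.99591064453125), (49.1871337890625, 45.284706115722656), 87.2621841430664)
jewel 94 [ 0.58064286 -0.19734922  0.06391932]
lever 462 [ 0.49895988 -0.19514054  0.06842161]
[ 0.99961513 -0.02774071  0.49895987 -0.19514054]
side pad 272 [ 0.42874278 -0.18466426  0.09739733] [ 0.40804024 -0.21351354  0.08242832] [ 0.45280863 -0.16514877  0.10677752]
plane [-0.29107175 -0.10786882  0.20227272] res 0.0033961650842505007
rect px 359 382 179 193 ((430.0774841308594, -188.90016174316406), (48.567264556884766, 43.46158218383789), 86.8358154296875)
jewel 72 [ 0.5773162  -0.1793093   0.07121031]
lever 309 [ 0.50988627 -0.14400514  0.07155309]
[ 0.17548695  0.98448175  0.5116732  -0.12902325]
```

```bash
python3 - <<'E'
import cv2,numpy as np
a=cv2.imread("pics/topz.png");b=cv2.imread("pics/sidez.png")
b=cv2.resize(b,(440,280));o=np.zeros((525,800,3),np.uint8);o[:,:350]=a;o[:280,355:795]=b;cv2.imwrite("pics/z.png",o)
E
```

```text
(no output)
```

View pics/z.png

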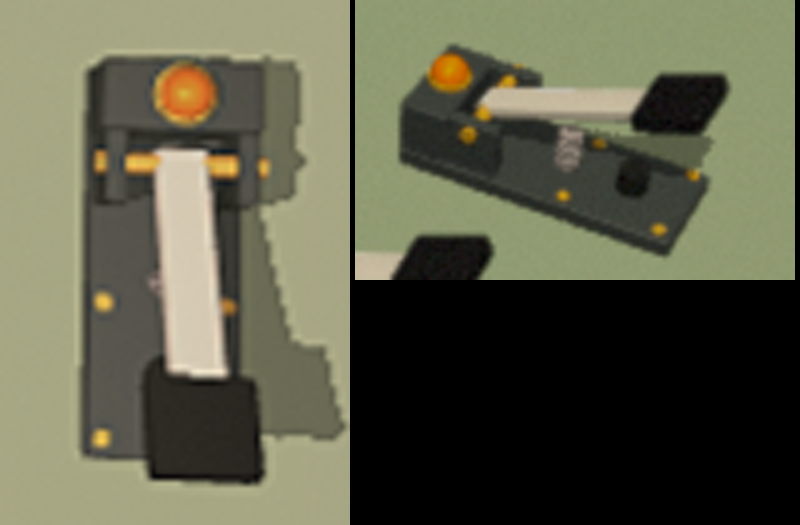

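The zoom confirms an orange glass jewel with a brass rim on the right-hand switch, and a black pad centred at about (0.428, -0.1925, 0.098), with the hinge at +x. I'll shut the fingers and travel over at z of about 0.2.

```bash
python3 -m inch '[[1,[0.17,-0.15,0],[0,0,0]],[1,[0.34,-0.3,0],[0,0,0]],[1,[0.51,-0.45,0],[0,0,0]],[1,[0.68,-0.6,0],[0,0,0]],[1,[0.85,-0.75,0],[0,0,0]],[1,[0.85,-0.75,0],[0,0,0]]]' 40
python3 -m inch '[[1,[0.17,-0.15,0],[0,0,0]],[1,[0.34,-0.3,0],[0,0,0]],[1,[0.51,-0.45,0],[0,0,0]],[1,[0.68,-0.6,0],[0,0,0]],[1,[0.85,-0.75,0],[0,0,0]],[1,[0.85,-0.75,0],[0,0,0]]]'
python3 -m inch '[[1,[0.17,-0.15,0],[0,0,0]],[1,[0.34,-0.3,0],[0,0,0]],[1,[0.51,-0.45,0],[0,0,0]],[1,[0.68,-0.6,0],[0,0,0]],[1,[0.85,-0.75,0],[0,0,0]],[1,[0.85,-0.75,0],[0,0,0]]]'
```

```text
t: 0.7
tcp_pos: [0.2609, -0.4886, 0.2055]
tool_rot: [0.986, 0.167, 0.0, -0.002]
force: [0.0, -0.7, -0.3]
finger_gap: 0.004
t: 1.3
tcp_pos: [0.3163, -0.3914, 0.2057]
tool_rot: [0.986, 0.167, -0.0, -0.001]
force: [0.1, -0.8, -0.1]
finger_gap: 0.004
t: 1.9
tcp_pos: [0.3721, -0.2939, 0.2059]
tool_rot: [0.986, 0.167, -0.0, -0.0]
force: [0.1, -0.9, 0.1]
finger_gap: -0.001
```

```bash
python3 -m inch '[[1,[0.2,-0.18,0],[0,0,0.012]],[1,[0.4,-0.36,0],[0,0,0.024]],[1,[0.6,-0.54,0.2],[0,0,0.036]],[1,[0.8,-0.72,0.4],[0,0,0.048]],[1,[0.86,-0.77,0.6],[0,0,0.058]],[1,[0.86,-0.77,0.6],[0,0,0.058]],[1,[0.86,-0.77,0.6],[0,0,0.058]]]'
python3 - <<'E'
from h import *
import cv2
s=sense();print(s['tcp_pos'],R.from_quat(s['tool_rot']).as_matrix(),s['force'])
a,_=snapshot("top");b,_=snapshot("side")
cv2.imwrite("pics/z1.png",np.hstack([cv2.resize(a[190:310,320:440],(400,400)),cv2.resize(b[110:230,290:410],(400,400))]))
E
```

```text
t: 2.6
tcp_pos: [0.428, -0.1954, 0.146]
tool_rot: [1.0, -0.015, -0.0, 0.0]
force: [0.3, -0.3, 0.5]
finger_gap: -0.0
[ 0.42804455 -0.19535519  0.14601819] [[ 9.99532528e-01 -3.05727561e-02 -1.77035416e-04]
 [-3.05728657e-02 -9.99532327e-01 -6.53879207e-04]
 [-1.56961732e-04  6.58986017e-04 -9.99999771e-01]] [ 0.29393454 -0.33654553  0.50839007]
```

View pics/z1.png

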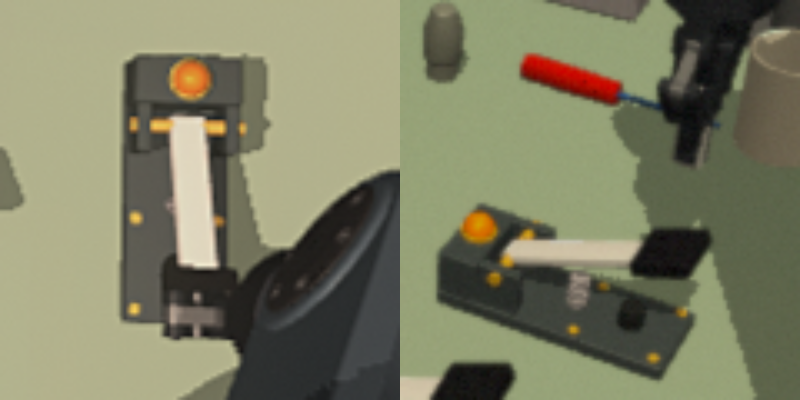

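The closed fingers sit right above the pad. The top view shows them centred on it, about 3 mm to the right. I'll make contact now.

```bash
python3 -m inch '[[1,[0,-0.03,0.1],[0,0,0]],[1,[0,-0.03,0.2],[0,0,0]],[1,[0,-0.03,0.3],[0,0,0]],[1,[0,-0.03,0.36],[0,0,0]],[1,[0,-0.03,0.38],[0,0,0]],[1,[0,-0.03,0.4],[0,0,0]],[1,[0,-0.03,0.4],[0,0,0]]]'
python3 -m inch '[[1,[0,0,0.02],[0,0,0]],[1,[0,0,0.04],[0,0,0]],[1,[0,0,0.06],[0,0,0]],[1,[0,0,0.08],[0,0,0]],[1,[0,0,0.08],[0,0,0]]]'
```

```text
t: 3.4
tcp_pos: [0.4279, -0.1909, 0.1058]
tool_rot: [1.0, -0.016, -0.0, -0.0]
force: [0.5, 0.2, -0.5]
finger_gap: -0.002
t: 3.9
tcp_pos: [0.4278, -0.1907, 0.0978]
tool_rot: [1.0, -0.016, -0.0, -0.0]
force: [0.2, -0.3, 0.0]
finger_gap: 0.005
```

```bash
python3 -m inch '[[1,[0,0,0.02],[0,0,0]],[1,[0,0,0.04],[0,0,0]],[1,[0,0,0.06],[0,0,0]],[1,[0,0,0.06],[0,0,0]]]'
python3 - <<'E'
from h import *
import cv2
s=sense();print(s['tcp_pos'],s['force'],s['ft_torque'])
a,_=snapshot("top");b,_=snapshot("side")
cv2.imwrite("pics/z2.png",np.hstack([cv2.resize(a[190:310,320:440],(400,400)),cv2.resize(b[110:230,290:410],(400,400))]))
E
```

```text
t: 4.3
tcp_pos: [0.4277, -0.1907, 0.0917]
tool_rot: [1.0, -0.016, -0.0, -0.0]
force: [0.6, -0.2, 0.4]
finger_gap: 0.0
[ 0.42773172 -0.19070471  0.09171008] [ 0.6351008  -0.16148191  0.42223025] [ 0.01080326 -0.00105962  0.04762616]
```

View pics/z2.png

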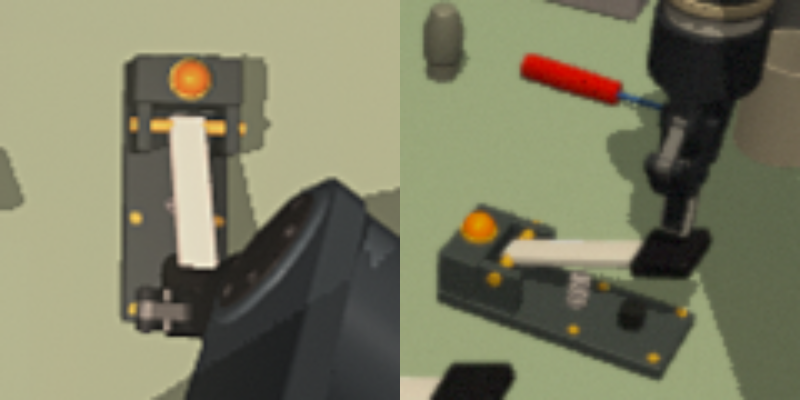

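```bash
python3 - <<'E'
from h import *
import cv2
s=sense();t=s['tcp_pos']
im=[]
for n,(v0,u0) in {"top":(190,320),"side":(110,290)}.items():
    a,d=snapshot(n);P=cloud(n,d);c=camera_info(n)
    def pr(x):
        q=R.from_quat(c["orientation"]).as_matrix().T@(np.array(x)-c["origin"]);q=c["K"]@q;return q[:2]/q[2]
    print(n,pr(t),pr([.428,-.1925,.098]))
    cr=cv2.resize(a[v0:v0+120,u0:u0+120],(400,400),interpolation=cv2.INTER_NEAREST)
    for x,col in((t,(0,0,255)),([.428,-.1925,.098],(0,255,0)),(t+[0,0,.05],(255,0,255))):
        uv=(pr(x)-[u0,v0]+.5)*400/120;cv2.circle(cr,tuple(int(k) for k in uv),4,col,-1)
    im.append(cr)
    if n=="top":
        for v in(275,280,283,286): print(v,[(u,np.round(P[v,u],3).tolist()) for u in range(358,384,4)])
cv2.imwrite("pics/z3.png",np.hstack(im))
E
```

```text
top [378.49019339 280.38342659] [379.90592794 280.46340729]
275 [(358, [0.437, -0.16, 0.015]), (362, [0.442, -0.133, 0.206]), (366, [0.437, -0.18, 0.012]), (370, [0.44, -0.172, 0.095]), (374, [0.44, -0.18, 0.096]), (378, [0.44, -0.19, 0.092]), (382, [0.444, -0.157, 0.264])]
280 [(358, [0.425, -0.16, 0.012]), (362, [0.433, -0.132, 0.21]), (366, [0.433, -0.139, 0.211]), (370, [0.433, -0.148, 0.205]), (374, [0.434, -0.15, 0.231]), (378, [0.435, -0.154, 0.246]), (382, [0.436, -0.154, 0.274])]
283 [(358, [0.418, -0.16, 0.012]), (362, [0.427, -0.132, 0.207]), (366, [0.428, -0.138, 0.215]), (370, [0.428, -0.145, 0.218]), (374, [0.428, -0.151, 0.225]), (378, [0.43, -0.153, 0.25]), (382, [0.431, -0.154, 0.275])]
286 [(358, [0.411, -0.162, 0.002]), (362, [0.422, -0.131, 0.213]), (366, [0.422, -0.139, 0.211]), (370, [0.422, -0.148, 0.205]), (374, [0.423, -0.15, 0.23]), (378, [0.424, -0.153, 0.248]), (382, [0.432, -0.124, 0.399])]
side [371.69578114 186.18120862] [372.22916892 183.83040909]
```

View pics/z3.png

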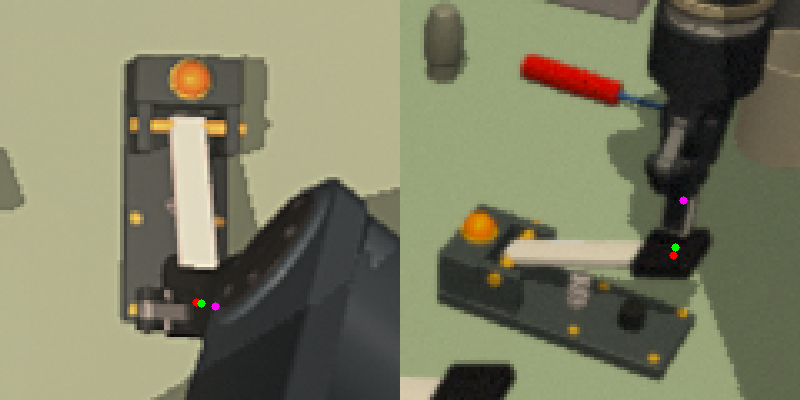

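The lever hasn't moved. In the side view the fingertip ends at about crop (680,237), slightly above where the TCP projects. I'll keep going down gently and watch the force.

```bash
for i in 1; do python3 -m inch '[[1,[0,0,0.02],[0,0,0]],[1,[0,0,0.02],[0,0,0]],[1,[0,0,0.02],[0,0,0]]]'; python3 -m inch '[[1,[0,0,0.02],[0,0,0]],[1,[0,0,0.02],[0,0,0]],[1,[0,0,0.02],[0,0,0]]]';python3 -m inch '[[1,[0,0,0.02],[0,0,0]],[1,[0,0,0.02],[0,0,0]],[1,[0,0,0.02],[0,0,0]]]'; done
```

```text
t: 4.8
tcp_pos: [0.4279, -0.1908, 0.09]
tool_rot: [1.0, -0.016, -0.0, -0.0]
force: [-0.2, -0.1, -0.4]
finger_gap: 0.0
t: 5.1
tcp_pos: [0.4279, -0.1908, 0.0879]
tool_rot: [1.0, -0.016, -0.0, -0.0]
force: [-0.3, 0.6, -0.6]
finger_gap: -0.004
t: 5.4
tcp_pos: [0.4279, -0.1908, 0.0859]
tool_rot: [1.0, -0.016, -0.0, -0.0]
force: [0.7, -0.1, -0.6]
finger_gap: 0.005
```

```bash
python3 - <<'E'
from h import *
import cv2
a,d=snapshot("side");P=cloud("side",d)
cv2.imwrite("pics/z4.png",cv2.resize(cv2.convertScaleAbs(a[150:210,340:410],alpha=2,beta=20),(700,600),interpolation=cv2.INTER_CUBIC))
for v in range(164,196,3): print(v,[np.round(P[v,u],3).tolist() for u in (366,370,374,378)])
E
```

```text
164 [[0.435, -0.13, 0.194], [0.426, -0.128, 0.199], [0.418, -0.132, 0.199], [0.419, -0.174, 0.172]]
167 [[0.438, -0.147, 0.175], [0.427, -0.139, 0.183], [0.419, -0.141, 0.185], [0.418, -0.175, 0.163]]
170 [[0.493, -0.37, 0.001], [0.431, -0.157, 0.162], [0.419, -0.146, 0.173], [0.417, -0.179, 0.152]]
173 [[0.489, -0.361, -0.003], [0.433, -0.174, 0.141], [0.425, -0.178, 0.142], [0.419, -0.192, 0.134]]
176 [[0.484, -0.346, -0.002], [0.433, -0.177, 0.131], [0.424, -0.179, 0.133], [0.419, -0.198, 0.122]]
179 [[0.45, -0.211, 0.092], [0.431, -0.176, 0.123], [0.423, -0.179, 0.124], [0.42, -0.21, 0.103]]
182 [[0.446, -0.2, 0.092], [0.436, -0.199, 0.096], [0.423, -0.184, 0.111], [0.416, -0.199, 0.103]]
185 [[0.44, -0.182, 0.097], [0.431, -0.184, 0.1], [0.421, -0.183, 0.104], [0.412, -0.186, 0.105]]
188 [[0.436, -0.169, 0.099], [0.427, -0.174, 0.098], [0.418, -0.175, 0.101], [0.41, -0.179, 0.102]]
191 [[0.435, -0.17, 0.089], [0.425, -0.168, 0.094], [0.415, -0.165, 0.101], [0.432, -0.296, -0.001]]
194 [[0.456, -0.265, 0.002], [0.447, -0.272, -0.0], [0.438, -0.278, -0.001], [0.428, -0.282, 0.0]]
```

View pics/z4.png

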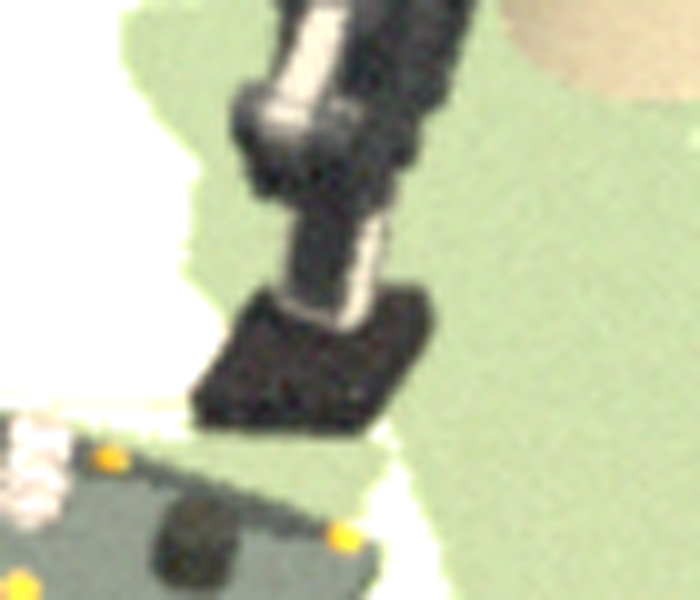

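The fingertips really end about 15–20 mm above the reported TCP: depth puts the tip at z of about 0.105–0.11, just above the pad. I'll continue on force.

```bash
python3 -m inch '[[1,[0,0,0.02],[0,0,0]],[1,[0,0,0.03],[0,0,0]],[1,[0,0,0.03],[0,0,0]]]'; python3 -m inch '[[1,[0,0,0.02],[0,0,0]],[1,[0,0,0.03],[0,0,0]],[1,[0,0,0.03],[0,0,0]]]';python3 -m inch '[[1,[0,0,0.02],[0,0,0]],[1,[0,0,0.03],[0,0,0]],[1,[0,0,0.03],[0,0,0]]]'
```

```text
t: 5.75
tcp_pos: [0.4278, -0.1908, 0.0828]
tool_rot: [1.0, -0.016, -0.0, -0.0]
force: [-0.0, -0.5, 0.3]
finger_gap: 0.004
t: 6.05
tcp_pos: [0.4278, -0.1907, 0.0798]
tool_rot: [1.0, -0.016, -0.0, -0.0]
force: [-0.6, 0.5, -0.0]
finger_gap: 0.002
t: 6.35
tcp_pos: [0.4279, -0.1909, 0.077]
tool_rot: [1.0, -0.016, -0.0, -0.0]
force: [-0.2, 0.0, 2.0]
finger_gap: 0.0
```

Contact is at a TCP z of about 0.078. Now I'll press along the arc over 2 s, stopping a little short of the bottom.

```bash
python3 -m inch '[[1,[-0.01,0,0.025],[0,0,0]],[1,[-0.02,0,0.05],[0,0,0]],[1,[-0.03,0,0.075],[0,0,0]],[1,[-0.035,0,0.1],[0,0,0]],[1,[-0.045,0,0.125],[0,0,0]],[1,[-0.055,0,0.15],[0,0,0]],[1,[-0.06,0,0.175],[0,0,0]],[1,[-0.07,0,0.2],[0,0,0]],[1,[-0.075,0,0.225],[0,0,0]],[1,[-0.08,0,0.25],[0,0,0]],[1,[-0.085,0,0.275],[0,0,0]],[1,[-0.09,0,0.3],[0,0,0]],[1,[-0.093,0,0.325],[0,0,0]],[1,[-0.096,0,0.35],[0,0,0]],[1,[-0.1,0,0.375],[0,0,0]],[1,[-0.103,0,0.4],[0,0,0]],[1,[-0.106,0,0.425],[0,0,0]],[1,[-0.108,0,0.45],[0,0,0]],[1,[-0.11,0,0.475],[0,0,0]],[1,[-0.11,0,0.475],[0,0,0]]]'
python3 - <<'E'
from h import *
import cv2
a,d=snapshot("side")
cv2.imwrite("pics/z5.png",cv2.resize(cv2.convertScaleAbs(a[150:225,295:395],alpha=1.6,beta=10),(800,600),interpolation=cv2.INTER_CUBIC))
E
```

```text
t: 8.35
tcp_pos: [0.4167, -0.1904, 0.0292]
tool_rot: [1.0, -0.016, -0.0, -0.0]
force: [-3.5, -1.1, 4.8]
finger_gap: 0.002
```

View pics/z5.png

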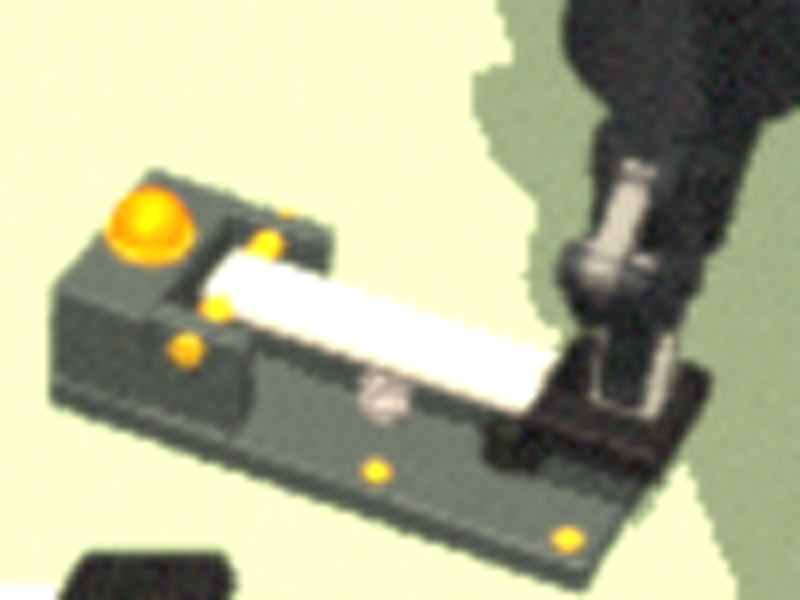

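The picture shows the lever nearly flat, with the pad just above the stop post at crop (510,440) and the fingers in the middle of the pad. I'll push in small steps until the stop shows in the force.

```bash
python3 -m inch '[[1,[0,0,0.02],[0,0,0]],[1,[0,0,0.02],[0,0,0]]]'; python3 -m inch '[[1,[0,0,0.02],[0,0,0]],[1,[0,0,0.02],[0,0,0]]]';python3 -m inch '[[1,[0,0,0.02],[0,0,0]],[1,[0,0,0.02],[0,0,0]]]'
```

```text
t: 8.6
tcp_pos: [0.4167, -0.1903, 0.0274]
tool_rot: [1.0, -0.016, -0.0, -0.0]
force: [-3.7, -1.2, 4.8]
finger_gap: 0.003
t: 8.8
tcp_pos: [0.4166, -0.1903, 0.0255]
tool_rot: [1.0, -0.016, -0.0, -0.0]
force: [-3.5, -1.9, 5.8]
finger_gap: 0.001
t: 9.0
tcp_pos: [0.4166, -0.1903, 0.0235]
tool_rot: [1.0, -0.016, -0.0, -0.0]
force: [-3.6, -0.4, 6.3]
finger_gap: 0.004
```

```bash
python3 -m inch '[[1,[0,0,0.015],[0,0,0]],[1,[0,0,0.015],[0,0,0]]]'; python3 -m inch '[[1,[0,0,0.015],[0,0,0]],[1,[0,0,0.015],[0,0,0]]]'
```

```text
t: 9.2
tcp_pos: [0.4165, -0.1903, 0.0222]
tool_rot: [1.0, -0.016, -0.0, -0.0]
force: [-3.6, -2.1, 7.9]
finger_gap: -0.005
t: 9.4
tcp_pos: [0.4165, -0.1903, 0.0215]
tool_rot: [1.0, -0.016, -0.0, -0.0]
force: [-3.5, -1.0, 17.9]
finger_gap: 0.0
```

It has bottomed out: force jumps to 18 N while the TCP stays at 0.0215. Hold for 1.4 s.

```bash
python3 -m inch '[[1,[0,0,0.005],[0,0,0]],[1,[0,0,0.005],[0,0,0]],[1,[0,0,0.005],[0,0,0]],[1,[0,0,0.005],[0,0,0]],[1,[0,0,0.005],[0,0,0]],[1,[0,0,0.005],[0,0,0]],[1,[0,0,0.005],[0,0,0]],[1,[0,0,0.005],[0,0,0]],[1,[0,0,0.005],[0,0,0]],[1,[0,0,0.005],[0,0,0]],[1,[0,0,0.005],[0,0,0]],[1,[0,0,0.005],[0,0,0]],[1,[0,0,0.005],[0,0,0]],[1,[0,0,0.005],[0,0,0]]]'
python3 - <<'E'
from h import *
import cv2
a,d=snapshot("side")
cv2.imwrite("pics/z6.png",cv2.resize(cv2.convertScaleAbs(a[150:225,295:395],alpha=1.6,beta=10),(800,600),interpolation=cv2.INTER_CUBIC))
E
```

```text
t: 10.8
tcp_pos: [0.4166, -0.1904, 0.0214]
tool_rot: [1.0, -0.016, 0.0, 0.0]
force: [-5.6, -0.7, 19.7]
finger_gap: -0.001
```

View pics/z6.png

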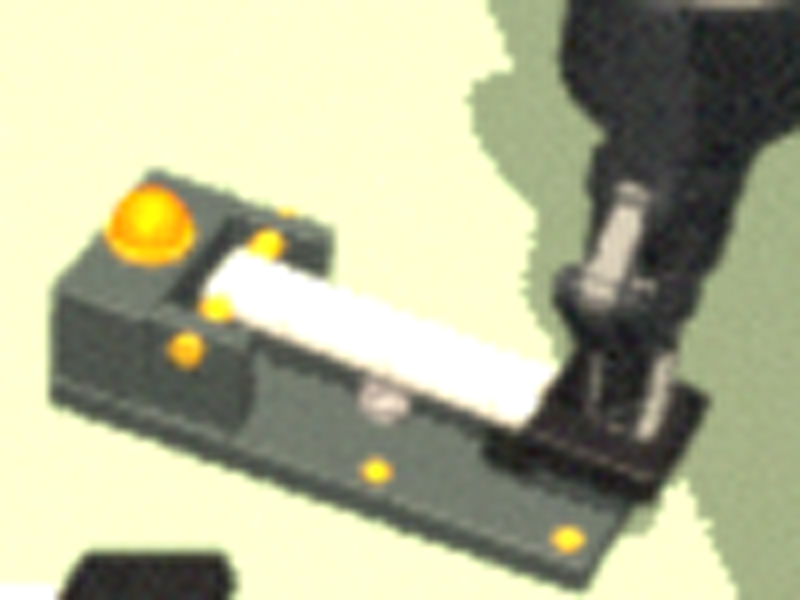

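The pad is sitting on the post, fully down. I'll ease up at 15 mm/s, following the arc.

```bash
python3 -m inch '[[1,[0,0,-0.015],[0,0,0]],[1,[0,0,-0.03],[0,0,0]],[1,[0.002,0,-0.045],[0,0,0]],[1,[0.003,0,-0.06],[0,0,0]],[1,[0.004,0,-0.075],[0,0,0]],[1,[0.005,0,-0.09],[0,0,0]],[1,[0.006,0,-0.105],[0,0,0]],[1,[0.008,0,-0.12],[0,0,0]],[1,[0.01,0,-0.135],[0,0,0]],[1,[0.012,0,-0.15],[0,0,0]],[1,[0.014,0,-0.165],[0,0,0]],[1,[0.016,0,-0.18],[0,0,0]],[1,[0.018,0,-0.195],[0,0,0]],[1,[0.02,0,-0.21],[0,0,0]],[1,[0.023,0,-0.225],[0,0,0]],[1,[0.026,0,-0.24],[0,0,0]],[1,[0.029,0,-0.255],[0,0,0]],[1,[0.032,0,-0.27],[0,0,0]],[1,[0.035,0,-0.285],[0,0,0]],[1,[0.038,0,-0.3],[0,0,0]]]'
python3 -m inch '[[1,[0.004,0,-0.015],[0,0,0]],[1,[0.008,0,-0.03],[0,0,0]],[1,[0.012,0,-0.045],[0,0,0]],[1,[0.016,0,-0.06],[0,0,0]],[1,[0.02,0,-0.075],[0,0,0]],[1,[0.024,0,-0.09],[0,0,0]],[1,[0.028,0,-0.105],[0,0,0]],[1,[0.032,0,-0.12],[0,0,0]],[1,[0.036,0,-0.135],[0,0,0]],[1,[0.04,0,-0.15],[0,0,0]],[1,[0.045,0,-0.165],[0,0,0]],[1,[0.05,0,-0.18],[0,0,0]],[1,[0.055,0,-0.195],[0,0,0]],[1,[0.06,0,-0.21],[0,0,0]]]'
```

```text
t: 12.85
tcp_pos: [0.4209, -0.1906, 0.0501]
tool_rot: [1.0, -0.016, 0.0, -0.0]
force: [-0.6, 1.0, 3.7]
finger_gap: 0.002
t: 14.25
tcp_pos: [0.4272, -0.1911, 0.0712]
tool_rot: [1.0, -0.016, 0.0, 0.0]
force: [1.5, 0.8, 2.4]
finger_gap: 0.003
```

Still in contact. I'll go slower for the last part, past the contact height.

```bash
python3 -m inch '[[1,[0,0,-0.007],[0,0,0]],[1,[0,0,-0.014],[0,0,0]],[1,[0,0,-0.021],[0,0,0]],[1,[0,0,-0.028],[0,0,0]],[1,[0,0,-0.035],[0,0,0]],[1,[0,0,-0.042],[0,0,0]],[1,[0,0,-0.049],[0,0,0]],[1,[0,0,-0.056],[0,0,0]],[1,[0,0,-0.063],[0,0,0]],[1,[0,0,-0.07],[0,0,0]],[1,[0,0,-0.077],[0,0,0]],[1,[0,0,-0.084],[0,0,0]],[1,[0,0,-0.091],[0,0,0]],[1,[0,0,-0.098],[0,0,0]],[1,[0,0,-0.105],[0,0,0]],[1,[0,0,-0.112],[0,0,0]],[1,[0,0,-0.119],[0,0,0]],[1,[0,0,-0.126],[0,0,0]]]'
python3 -m inch '[[1,[0,0,-0.1],[0,0,0]],[1,[0,0,-0.3],[0,0,0]],[1,[0,0,-0.5],[0,0,0]],[1,[0,0,-0.7],[0,0,0]],[1,[0,0,-0.9],[0,0,0]],[1,[0,0,-1],[0,0,0]],[1,[0,0,-1],[0,0,0]]]'
python3 -m inch '[[1,[-0.1,0.2,0],[0,0,0]],[1,[-0.2,0.4,0],[0,0,0]],[1,[-0.3,0.6,0],[0,0,0]],[1,[-0.4,0.8,0],[0,0,0]],[1,[-0.4,1,0],[0,0,0]],[1,[-0.4,1,0],[0,0,0]],[1,[-0.4,1,0],[0,0,0]],[1,[-0.4,1,0],[0,0,0]]]'
python3 - <<'E'
from h import *
import cv2
s=sense();print(s['tcp_pos'],s['force'],abs(s['qd']).max())
for n in("top","side"):
    a,d=snapshot(n);cv2.imwrite(f"pics/{n}9.png",a);P=cloud(n,d);Z=P[...,2]
    m=(a.max(2)<60)&(Z>.07)&(Z<.115)&(abs(P[...,0]-.43)<.035)&(abs(P[...,1]+.1925)<.035)
    print(n,m.sum(),P[m].mean(0))
a=cv2.imread("pics/top9.png");b=cv2.imread("pics/side9.png")
cv2.imwrite("pics/z9.png",np.hstack([cv2.resize(a,(400,300)),cv2.resize(b,(400,300))]))
E
```

```text
t: 16.05
tcp_pos: [0.4267, -0.1908, 0.0837]
tool_rot: [1.0, -0.016, 0.0, 0.0]
force: [-0.5, -0.0, 0.9]
finger_gap: -0.001
t: 16.75
tcp_pos: [0.4276, -0.1914, 0.1852]
tool_rot: [1.0, -0.016, 0.002, 0.001]
force: [-1.3, 0.2, -0.4]
finger_gap: -0.002
t: 17.55
tcp_pos: [0.3836, -0.2884, 0.1832]
tool_rot: [1.0, -0.016, -0.0, -0.001]
force: [-0.8, 0.5, 0.5]
finger_gap: -0.001
[ 0.38357241 -0.28842863  0.18320639] [-0.77208615  0.46470973  0.4853785 ] 0.006548611596796694
top 460 [ 0.42823603 -0.19243234  0.09835754]
side 269 [ 0.42874723 -0.18465335  0.097445  ]
```

View pics/z9.png

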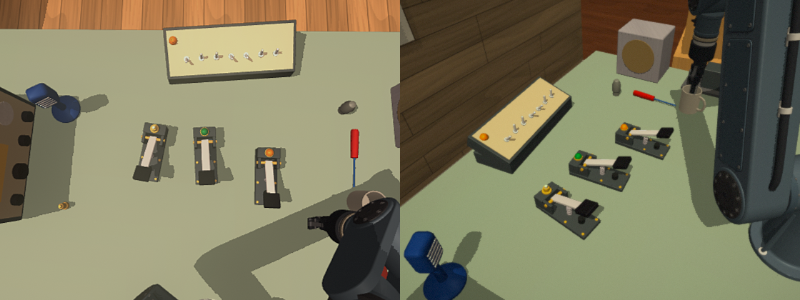

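The amber pad is back at its starting pose to within 0.1 mm, the other two switches haven't moved, and the arm is clear in free air.

```bash
python3 -c "
from station import *
print(sign_off())"
```

```text
the job is handed in; nothing more can be done
None
```

I pressed the amber-jewel lever to its bottom stop, held it there, eased it back to rest, and handed the job in; no verdict is reported.

- **Press and hold:** I pressed with closed fingers along the lever's arc. The stop showed as a jump from about 8 N to 18 N with no further travel. I held it there for 1.4 s at 18–20 N, and the side picture showed the pad down on its post.
- **Return:** I eased it up over about 4–5 s, staying on the pad. Every force reading before rest showed contact (3.7 N, then 2.4 N), and it fell away near the rest height. I then backed off.
- **Last checks:** The pad's measured centre matches its starting position to within 0.1 mm. In the last pictures the green and brass levers look unmoved. The arm stood at rest in free air about 0.1 m from the switch, with about 17.6 s of the 38 s used.
- **One disagreement:** The fingertips end about 20 mm short of the reported tool point. I met the pad at a reported height of 0.078 m instead of the expected 0.10 m, so I judged contact and bottoming by force and pictures.

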